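# Change the pot at the back of the paint rack

### The job

Swap the pot at the back of the paint rack: first stand the bottle and the big pot, which are in the way, on the wooden board, then take the low pot out from the rack's back place and stand it in the middle of the cork coaster, and stand the mid-size pot, which waits on the worktop, on the back place instead. Only then put the bottle and the big pot back into the rack, each exactly where it stood at the start. Keep all four upright throughout.

Things in the scene. Friction and masses are not known exactly. Their poses are not given: they have to be found in the camera images.
- rack: Fixed wooden rack, a walled lane 232 mm (x) by 88 (y); origin under its middle, +x to the closed back end. Floor 8 mm up; inner width 76; side walls 40 high, back wall 58 (inner face x=+110), front lip 16. Ring-marked places at x=-76, -8, +60 (back). Start: bottle and big pot on the first two, either way round, low pot at the back (3 mm scatter; grip it along the lane).
- rack_back (a point): Centre of the back ring mark, on the rack's floor (8 mm above the worktop), axes as the rack's.
- board: Flat wooden board, fixed, 220 mm (own x) x 120 mm (own y) x 8 mm; origin in the middle of its underside, z up. The side area: room for two things in a row along its x.
- coaster: Round cork coaster, fixed, 84 mm across and 6 mm thick; origin in the middle of its underside.
- bottle: Small glass bottle with white screw cap, 48 mm across, 83 mm tall, 0.13 kg (varies); origin in the middle of its underside, z up. It grips well with the middle of the finger pads about 57 mm above its underside, where the tips clear the rack walls.
- big_pot: The biggest of the three screw-top pots, cream-white with white lid, 60 mm across, 75 mm tall, about 0.08 kg; origin in the middle of its underside, z up.
- low_pot: The smallest, low screw-top pot, black with white lid, 38 mm across, 35 mm tall, about 0.03 kg; origin in the middle of its underside, z up.
- mid_pot: Middle-sized screw-top pot, dark blue with white lid, 52 mm across, 63 mm tall, about 0.08 kg, alone on the worktop at the start; origin in the middle of its underside, z up.

How it is judged:
By the outcome, as a careful person would: the job done as asked, in the order asked, and still so for the second after the job is handed in, with the robot touching nothing.
It also fails if it takes over 128 s, if anything falls off the work surface, if the arm or the gripper's body presses on something with over 40 N, if the wrist force passes 120 N, or if a joint passes its speed limit or range.

### The arm

A 6-joint arm with a two-finger parallel gripper is mounted at the origin on the work surface; the furniture and walls round the work are solid. World frame = base frame: x ahead of the robot, y to its left, z up, the work surface at z = 0. Lengths are in mm, angles in rad, forces in N, time in s.
With the tool pointing down it reaches from about 350 to 875 mm from the base axis. Payload 4.2 kg.
Tool frame: the origin (TCP) lies midway between the tips of the shut fingers; the grasp point (between the pads) lies 19 mm behind it (arm.hold_point_z is the distance from the TCP to the grasp point, in mm); z points along the fingers, y is the line along which they close (so a half turn about z gives the same grasp; the last joint's range is limited). The gripper opens to 85 mm and grips with 20 to 120 N. Pads are 22 mm wide; open, the fingers measure 114 mm over their backs; the gripper's body (76 mm by 85 mm) begins 54 mm behind the grasp point. The pads swing forward as they close: fully open they stand 13 mm farther back than shut.
Start: joints at [-0.944, 0.385, 0.008, 0, -1.194, -0.259], TCP at [224.741, -583.173, 231.312] pointing down, gripper open.
Joint ranges: [-3.14, 3.14], [-1.21, 2.06], [-1.07, 1.41], [-3.16, 2.05], [-2.99, -0.16], [-3.1, 3.1]. Speed limits (rad/s): [2.79, 2.79, 3.14, 3.14, 3.14, 3.14].

### API

Orientations are given as a unit quaternion [x, y, z, w].
In Python, from bench import arm, vision gives the robot as it stands. The module is installed in compiled form; this text tells all that it offers.
- The arm moves only by the tool servo_tool, never from a script. Its argument "plan" is a list of rows, each a list of 7 numbers: the shift along the world's x, y, z each as a share of 300 mm, from -1 to 1, then the turn, a rotation vector about the world's x, y, z each as a share of 2 rad, from -1 to 1, then the opening, from 0 (shut) to 1 (fully open). A call has 1 to 20 rows; each row shifts and turns the commanded pose from where the row before left it; what a row does not reach is not made up. A row lasts 1/8 s, in which the tool goes at most 62.5 mm and 10.7 degrees, less where a joint would pass 70% of its speed; a pose out of reach is approached as far as the arm can. A call with a number of a shift or a turn outside -1 to 1 is refused whole. A call with a gripper value outside its range is refused whole. The fingers move at their own pace and stop on an object; the grip force is fixed at half the most. Time passes only in rows, so rows that do not move let the fingers close. It gives the time, the measured TCP pose, the force, the opening and the grip force at its end, in the units of the state.
- arm.read_state(): the state, without advancing time (a new reading comes with each control period).
- vision.get_image(name): name is "scene" or "top" or "wrist"; returns a dict with "image" (384x512x3 uint8, red, green, blue), "z_map" (384x512 float32, mm along the optical axis (not along the pixel's ray), 0 where there is no reading), "K" (3x3 intrinsics, pixels), "D" ([k1, k2, p1, p2, k3] as OpenCV has them; the pictures are not rectified), "world_to_cam" (4x4, takes a point from world to camera coordinates); the wrist camera has in their place "mount" (4x4, takes a point from camera to tool coordinates, whose origin is the TCP and whose axes are the flange's). Camera axes: x right, y down, z forward; pixel columns grow to the right and rows downward; lengths in mm; the calibration is good to about 2 mm. A picture is of the moment at which its call begins: read the wrist's pose just before it.
- arm.job_done(): hands the job in; it is judged then, once.
The state is a dict: "clock": time; "joints": joint angles; "joint_vel": joint speeds; "joint_efforts": joint torques, N m; "position": TCP position; "ee_rot": TCP orientation; "contact_force": force on the tool from outside, world axes, zero at the start; "wrist_torque": the same for the moment, N m; "gripper_width": finger opening in mm; "grasp_force": force on a finger pad.
Only numpy, scipy, OpenCV 4.12 (cv2) and the standard library are available. Lean on these libraries where they do the work, as an engineer would, in place of code of your own. Each camera call takes 0.05 s, during which the arm holds its last target. There are 200 camera calls.

## Working session

There is one attempt and no reset: what is moved stays moved. The work goes in short steps, Python scripts to look and compute and a tool call to move; the robot and the scene stay as the last step left them, time stands still between calls to the robot, and variables do not carry over. Pictures are saved under pics/ and viewed, at most 14 in all, crops included, and the job is handed in when it is done.

Besides the shell and the picture viewer there is one more tool, called as name([rows], argument=value, ...), one row to a line, values as JSON. servo_tool: Moves the arm, as the interface text tells. Its arguments: {"type":"object","properties":{"plan":{"type":"array"}},"required":["plan"]}

```bash
mkdir -p pics
cat > h.py <<'E'
import numpy as np, cv2
from bench import arm, vision
from scipy.spatial.transform import Rotation as R
def cloud(name):
    s=arm.read_state(); im=vision.get_image(name); z=im["z_map"].astype(float)
    h,w=z.shape; u,v=np.meshgrid(np.arange(w),np.arange(h))
    p=cv2.undistortPoints(np.stack([u,v],-1).reshape(-1,1,2).astype(np.float64),im["K"],np.array(im["D"],float)).reshape(h,w,2)
    P=np.dstack([p[...,0]*z,p[...,1]*z,z])
    if name=="wrist":
        T=np.eye(4);T[:3,:3]=R.from_quat(s["ee_rot"]).as_matrix();T[:3,3]=s["position"];T=T@np.array(im["mount"])
    else: T=np.linalg.inv(np.array(im["world_to_cam"]))
    W=P@T[:3,:3].T+T[:3,3]; W[z<=0]=np.nan
    return im["image"],W,T
def save(n,img): cv2.imwrite("pics/"+n+".png",cv2.cvtColor(img,cv2.COLOR_RGB2BGR))
E
python3 - <<'E'
from h import *
s=arm.read_state();print({k:np.round(v,3).tolist() for k,v in s.items()}, arm.hold_point_z)
for n in("top","scene"):
    i,W,T=cloud(n);save(n+"0",i);print(n,np.round(T,2).tolist());np.save(n+"0.npy",W)
E
```

```text
{'clock': 0.0, 'joints': [-0.944, 0.386, 0.007, -0.001, -1.194, -0.259], 'joint_vel': [-0.001, 0.001, -0.0, 0.0, -0.0, 0.001], 'joint_efforts': [-0.0, -39.229, 18.84, 4.186, -0.005, -0.0], 'position': [224.511, -582.625, 230.172], 'ee_rot': [-0.183, 0.983, 0.001, -0.0], 'contact_force': [0.495, -0.356, 0.047], 'wrist_torque': [0.015, 0.024, -0.017], 'grasp_force': 0.0, 'gripper_width': 85.209} 18.700000000000003
top [[0.03, -0.98, 0.19, 359.72], [-1.0, -0.03, -0.03, -6.43], [0.03, -0.19, -0.98, 890.42], [0.0, 0.0, 0.0, 1.0]]
scene [[-0.89, -0.35, 0.3, 265.21], [-0.46, 0.69, -0.56, 466.24], [-0.01, -0.63, -0.78, 693.26], [0.0, 0.0, 0.0, 1.0]]
```

View pics/top0.png

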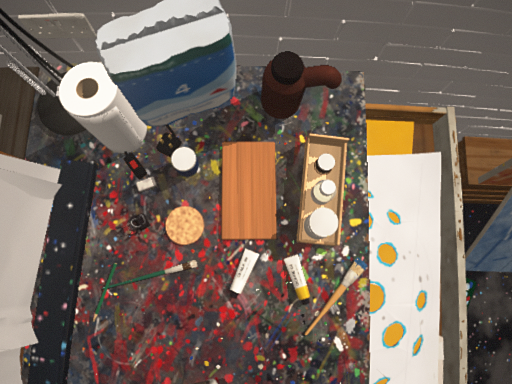

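View pics/scene0.png

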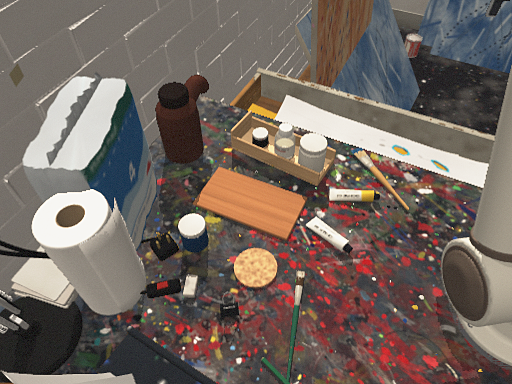

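Top view: the back of the rack is up (far x). Low pot is at (326,162), bottle at (324,190) and big pot at (322,222). Mid pot is at (183,160), coaster at (185,225) and board at (249,190). Tall towel roll and packaging stand near the mid pot, and a brown jug behind the rack.

```bash
cat > m.py <<'E'
from h import *
def top_at(W,u,v,r,h,tol=6):
    "circle fit of the flat top at height h around pixel"
    c=W[max(v-r,0):v+r,u-r:u+r].reshape(-1,3); c=c[np.abs(c[:,2]-h)<tol]
    if len(c)<5: return None
    (x,y),(a,b),_=cv2.minAreaRect(c[:,:2].astype(np.float32))
    return np.round([x,y,a,b,np.median(c[:,2]),len(c)],1).tolist()
E
python3 - <<'E'
from m import *
for n,P in (("top",dict(low=(326,162),bot=(325,188),big=(322,222),mid=(183,160),coa=(185,225),board=(249,190))),("scene",dict(low=(260,133),bot=(286,130),big=(314,142),mid=(193,224),coa=(255,267),board=(250,205)))):
    W=np.load(n+"0.npy"); print(n)
    H=dict(low=43,bot=91,big=83,mid=63,coa=6,board=8)
    for k,(u,v) in P.items():
        print(k,"px",np.round(W[v,u],1), top_at(W,u,v,{"board":75,"coa":28}.get(k,22),H[k],2.5 if k in("coa","board") else 6))
    # rack rim points: side walls z=40
    print("worktop z", np.nanmedian(W[...,2]))
W=np.load("top0.npy"); img=cv2.imread("pics/top0.png"); hsv=cv2.cvtColor(img,cv2.COLOR_BGR2HSV)
print([hsv[190,249],hsv[225,185],hsv[190,342],hsv[150,310]])
for nm,(u0,u1,v0,v1),zr in (("rackwalls",(290,360,125,252),(33,47)),("backwall",(290,360,125,252),(52,66))):
    c=W[v0:v1,u0:u1].reshape(-1,3);c=c[(c[:,2]>zr[0])&(c[:,2]<zr[1])]
    print(nm,len(c),cv2.minAreaRect(c[:,:2].astype(np.float32)))
for nm,(u0,u1,v0,v1),lo in (("board",(210,290,130,250),(4,(5,90,80),(15,255,255))),("coaster",(160,210,200,250),(5,(8,60,120),(25,255,255)))):
    m=cv2.inRange(hsv,np.array(lo[1]),np.array(lo[2]));mm=np.zeros_like(m);mm[v0:v1,u0:u1]=m[v0:v1,u0:u1]
    k,l,st,_=cv2.connectedComponentsWithStats(mm);i=1+st[1:,4].argmax();c=W[l==i];c=c[np.isfinite(c[:,0])]
    print(nm,len(c),cv2.minAreaRect(c[:,:2].astype(np.float32)),np.median(c[:,2]))
# obstacles > 100mm
for n in("top","scene"):
    W=np.load(n+"0.npy").reshape(-1,3)
    g={}
    for x,y,z in W[(W[:,2]>30)&(W[:,2]<600)&(np.abs(W[:,1])<500)&(W[:,0]<850)&(W[:,0]>200)]:
        k=(int(x//50)*50,int(y//50)*50);g[k]=max(g.get(k,0),int(z))
    print(n,sorted(g.items()))
E
```

```text
top
low px [ 588.8 -174.3   42.2] [588.8, -173.7, 89.5, 102.7, 41.5, 501.0]
bot px [ 521. -162.   92.] [511.5, -159.1, 29.3, 59.5, 91.4, 186.0]
big px [ 452.9 -157.4   83. ] [453.4, -160.2, 58.5, 57.9, 83.2, 674.0]
mid px [576.7 131.5  64.8] [580.5, 131.6, 50.5, 49.5, 63.1, 457.0]
coa px [446.3 128.1   5.8] [443.9, 129.5, 122.8, 113.2, 6.2, 1030.0]
board px [527.8  -9.    9.1] [534.3, -7.5, 338.1, 341.0, 8.1, 6404.0]
worktop z 1.6597824663687106
scene
low px [ 589.  -173.5   40.3] [580.0, -173.7, 90.9, 122.9, 40.8, 401.0]
bot px [ 517.9 -159.4   89.6] [503.3, -150.7, 30.8, 81.8, 90.6, 127.0]
big px [ 451.5 -160.6   80.9] [462.2, -156.0, 79.3, 57.6, 82.5, 452.0]
mid px [577.8 130.2  61.2] [580.1, 132.2, 50.5, 51.5, 62.1, 517.0]
coa px [445.6 131.1   5.2] [453.7, 133.1, 99.3, 88.0, 5.8, 1281.0]
board px [523.4   3.6   5.5] [539.8, -21.2, 347.1, 412.6, 7.6, 5663.0]
worktop z 1.350706555369527
[array([ 12, 166, 218], dtype=uint8), array([ 17, 125, 250], dtype=uint8), array([ 17, 122, 249], dtype=uint8), array([ 15, 110, 192], dtype=uint8)]
rackwalls 1030 ((527.6902465820312, -168.4027404
[... 3328 characters left out ...]
, 100), 276), ((700, 150), 294), ((700, 200), 288), ((700, 250), 274), ((700, 300), 229), ((700, 350), 222), ((700, 400), 130), ((750, -200), 157), ((750, -150), 175), ((750, -100), 178), ((750, -50), 176), ((750, 0), 272), ((750, 50), 285), ((750, 100), 296), ((750, 150), 384), ((750, 200), 384), ((750, 250), 269), ((750, 300), 56), ((750, 350), 56), ((800, -500), 185), ((800, -450), 206), ((800, -400), 227), ((800, -350), 249), ((800, -300), 270), ((800, -250), 290), ((800, -200), 312), ((800, -150), 333), ((800, -100), 355), ((800, -50), 377), ((800, 0), 398), ((800, 50), 420), ((800, 100), 434), ((800, 150), 406), ((800, 200), 327), ((800, 250), 246), ((800, 300), 165), ((800, 350), 82)]
```

```bash
cat >> m.py <<'E'
from scipy.optimize import least_squares
def circ(c,r,x0):
    "robust outline circle fit with known radius: hull points"
    h=cv2.convexHull(c[:,:2].astype(np.float32)).reshape(-1,2)
    f=least_squares(lambda p:np.hypot(*(h-p[:2]).T)-p[2],[*x0,r],loss="soft_l1")
    return np.round(f.x,1)
def disc(W,x,y,h,r,tol=4):
    c=W.reshape(-1,3);c=c[(np.abs(c[:,2]-h)<tol)&(np.hypot(c[:,0]-x,c[:,1]-y)<r+6)]
    return (circ(c,r,(x,y)),np.round(np.mean(c,0),1),len(c)) if len(c)>8 else None
def rack(Ws,p0=(527,-168,-.09)):
    c=np.vstack([W.reshape(-1,3) for W in Ws]);c=c[np.isfinite(c[:,0])&(np.hypot(c[:,0]-527,c[:,1]+168)<150)]
    p=np.array(p0)
    for it in range(8):
        C,S=np.cos(p[2]),np.sin(p[2]);l=(c[:,:2]-p[:2])@np.array([[C,-S],[S,C]])
        side=(np.abs(c[:,2]-40)<4)&(np.abs(np.abs(l[:,1])-41)<8)&(np.abs(l[:,0])<105)
        bk=(np.abs(c[:,2]-58)<4)&(np.abs(l[:,0]-113)<9)&(np.abs(l[:,1])<44)
        def f(q):
            C,S=np.cos(q[2]),np.sin(q[2]);l=(c[:,:2]-q[:2])@np.array([[C,-S],[S,C]])
            return np.r_[np.abs(l[side,1])-41,l[bk,0]-113]
        p=least_squares(f,p,loss="soft_l1").x
    return p,side.sum(),bk.sum()
E
python3 - <<'E'
from m import *
T,S=np.load("top0.npy"),np.load("scene0.npy")
for n,W in(("top",T),("scene",S)):
    p,a,b=rack([W]);print(n,"rack",np.round(p,3),a,b)
    for k,x,y,h,r in(("low",589,-174,42.5,19),("bot",518,-162,91,15),("big",453,-160,83,30),("mid",580,131,63,26)):
        d=disc(W,x,y,h,r);
        if d is None: print(k,None);continue
        l=np.array(d[0][:2])-p[:2];C,Sn=np.cos(p[2]),np.sin(p[2]);print(k,d,"rack-local",np.round([C*l[0]+Sn*l[1],-Sn*l[0]+C*l[1]],1))
    for r in (35,45,60,75,90):
        c=W.reshape(-1,3);m=(c[:,2]>45)&(np.hypot(c[:,0]-580,c[:,1]-131.5)<r)&(np.hypot(c[:,0]-580,c[:,1]-131.5)>32);q=c[m]
        if len(q): print(r,len(q),np.round([q.min(0),q.max(0)],0).tolist())
    # board: points with colour
img=cv2.imread("pics/top0.png");hsv=cv2.cvtColor(img,cv2.COLOR_BGR2HSV)
m=cv2.inRange(hsv,(9,140,150),(15,190,255));m[:, :215]=0;m[:,282:]=0;m[:135]=0;m[245:]=0
m=cv2.morphologyEx(m,cv2.MORPH_OPEN,np.ones((5,5)))
c=T[m>0];print("board",cv2.minAreaRect(c[:,:2].astype(np.float32)),len(c))
E
python3 -c "
import cv2;i=cv2.imread('pics/top0.png')[110:260,120:360];cv2.imwrite('pics/c1.png',cv2.resize(i,None,fx=3.3,fy=3.3,interpolation=2))"
```

```text
top rack [ 5.28713e+02 -1.68054e+02 -8.30000e-02] 560 119
low (array([ 589.6, -174.1,   18.5]), array([ 589.3, -174.1,   42.9]), 231) rack-local [61.2 -1. ]
bot (array([ 522.9, -167.1,   14.5]), array([ 522.5, -167. ,   91.4]), 172) rack-local [-5.9  0.5]
big (array([ 453.4, -159.8,   29.2]), array([ 453. , -159.6,   83.2]), 665) rack-local [-75.7   2. ]
mid (array([580.6, 132.1,  25.4]), array([580.2, 131.8,  63. ]), 443) rack-local [ 26.8 303.4]
60 1 [[617.0, 165.0, 46.0], [617.0, 165.0, 46.0]]
75 5 [[617.0, 165.0, 45.0], [637.0, 171.0, 47.0]]
90 5 [[617.0, 165.0, 45.0], [637.0, 171.0, 47.0]]
scene rack [ 5.28331e+02 -1.67780e+02 -8.50000e-02] 338 70
low (array([ 590.1, -174.4,   18.7]), array([ 589.4, -173.4,   42. ]), 152) rack-local [62.1 -1.4]
bot (array([ 523. , -167.2,   14.7]), array([ 522.4, -166. ,   90.6]), 112) rack-local [-5.4  0.1]
big (array([ 452.6, -159.3,   29.5]), array([ 452.3, -158.1,   82.4]), 435) rack-local [-76.2   2. ]
mid (array([580.5, 131.6,  25.7]), array([579.7, 132.5,  62.2]), 494) rack-local [ 26.6 302.7]
60 2 [[616.0, 164.0, 45.0], [617.0, 166.0, 46.0]]
75 5 [[616.0, 164.0, 45.0], [637.0, 188.0, 46.0]]
90 5 [[616.0, 164.0, 45.0], [637.0, 188.0, 46.0]]
board ((531.6166381835938, -8.911052703857422), (216.71192932128906, 113.73493957519531), 2.9621145725250244) 5113
```

View pics/c1.png

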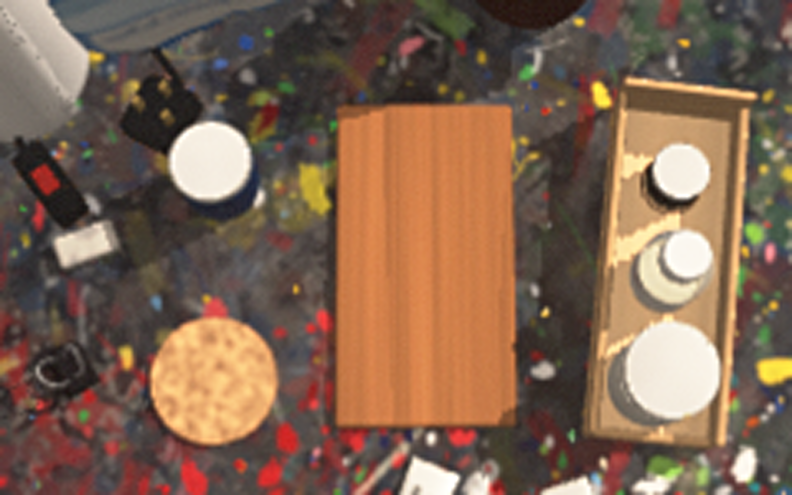

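The crop shows: rack with low pot (680,172), bottle (688,255) and big pot (672,370), back wall at the top. The board is empty. A black adapter (46 mm high) sits just beyond the mid pot, so I'll turn the fingers away from it. Both cameras agree to about 1 mm, so I'm moving over the big pot.

servo_tool([
  [0.0762,0.141,-0.0233,0,0,-0.0226,1],
  [0.0762,0.141,-0.0233,0,0,-0.0226,1],
  [0.0762,0.141,-0.0233,0,0,-0.0226,1],
  [0.0762,0.141,-0.0233,0,0,-0.0226,1],
  [0.0762,0.141,-0.0233,0,0,-0.0226,1],
  [0.0762,0.141,-0.0233,0,0,-0.0226,1],
  [0.0762,0.141,-0.0233,0,0,-0.0226,1],
  [0.0762,0.141,-0.0233,0,0,-0.0226,1],
  [0.0762,0.141,-0.0233,0,0,-0.0226,1],
  [0.0762,0.141,-0.0233,0,0,-0.0226,1],
  [0,0,0,0,0,0,1],
  [0,0,0,0,0,0,1],
])

```text
clock: 1.6
position: [453.0, -160.1, 161.1]
ee_rot: [0.042, 0.999, 0.0, -0.0]
contact_force: [-0.4, -0.6, -0.4]
gripper_width: 85.2
grasp_force: 0.0
```

```bash
cat > w.py <<'E'
import sys
from m import *
i,W,T=cloud("wrist");save(sys.argv[1],i);np.save(sys.argv[1]+".npy",W)
s=arm.read_state();print(np.round(s["position"],1),np.round(s["ee_rot"],3),s["gripper_width"],"cam",np.round(T[:3,3]))
E
python3 w.py w1
python3 - <<'E'
from m import *
W=np.load("w1.npy")
for k,x,y,h,r in(("low",589,-174,42.5,19),("bot",523,-167,91,15),("big",453,-160,83,30)): print(k,disc(W,x,y,h,r,6))
try: print(rack([W]))
except Exception as e: print(e)
E
```

```text
[ 452.9 -160.6  161.3] [ 0.042  0.999 -0.    -0.   ] 85.43700407293534 cam [ 374. -153.  303.]
low (array([ 589.7, -174.3,   18.8]), array([ 589.6, -174.2,   42. ]), 794)
bot (array([ 523.2, -167.9,   15.2]), array([ 521.5, -167.7,   90.4]), 964)
big (array([ 453.4, -159.9,   29.9]), array([ 451.8, -160. ,   82.1]), 4170)
(array([-4.88714771e+02, -8.28490362e+01, -8.38507260e-02]), np.int64(0), np.int64(0))
```

View pics/w1.png

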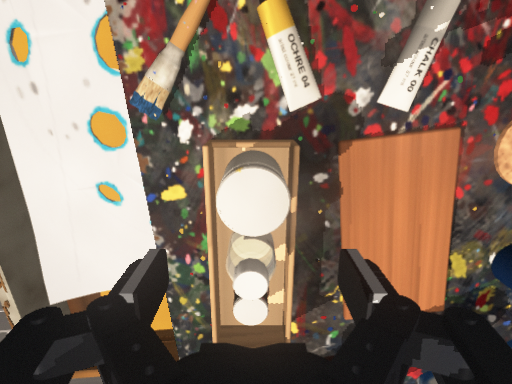

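Wrist view: fingers at (140,285) and (360,285) straddle the big pot (253,195), with bottle (250,275) and low pot (250,310) beyond. All three cameras agree within about 1 mm. Descending to grip.

servo_tool([
  [0,0.002,-0.1,0,0,0,1],
  [0,0,-0.1,0,0,0,1],
  [0,0,-0.1,0,0,0,1],
  [0,0,-0.083,0,0,0,1],
  [0,0,0,0,0,0,1],
  [0,0,0,0,0,0,0],
  [0,0,0,0,0,0,0],
  [0,0,0,0,0,0,0],
  [0,0,0,0,0,0,0],
  [0,0,0,0,0,0,0],
  [0,0,0,0,0,0,0],
])

```text
clock: 3.02
position: [454.6, -159.9, 48.3]
ee_rot: [0.042, 0.999, -0.0, 0.002]
contact_force: [-2.1, -1.0, 6.7]
gripper_width: 57.7
grasp_force: 64.7
```

servo_tool([
  [0,0,0.05,0,0,0,0],
  [0,0,0.11,0,0,0,0],
  [0,0,0.11,0,0,0,0],
  [0,0,0.11,0,0,0,0],
  [0.016,0.0985,0,0,0,0,0],
  [0.016,0.0985,0,0,0,0,0],
  [0.016,0.0985,0,0,0,0,0],
  [0.016,0.0985,0,0,0,0,0],
  [0.016,0.0985,0,0,0,0,0],
  [0,0,0,0,0,0,0],
  [0,0,0,0,0,0,0],
  [0,0,-0.11,0,0,0,0],
  [0,0,-0.11,0,0,0,0],
  [0,0,-0.1,0,0,0,0],
  [0,0,-0.04,0,0,0,0],
  [0,0,-0.01,0,0,0,0],
  [0,0,0,0,0,0,0],
  [0,0,0,0,0,0,0],
])

```text
clock: 5.28
position: [478.1, -11.7, 50.5]
ee_rot: [0.042, 0.999, 0.0, 0.001]
contact_force: [-0.2, 0.7, -1.4]
gripper_width: 57.5
grasp_force: 64.3
```

servo_tool([
  [0,0,-0.0065,0,0,0,0],
  [0,0,0,0,0,0,0],
  [0,0,0,0,0,0,0],
])

```text
clock: 5.65
position: [477.9, -11.6, 48.3]
ee_rot: [0.042, 0.999, 0.0, 0.001]
contact_force: [-2.0, 1.1, 5.3]
gripper_width: 57.6
grasp_force: 65.0
```

servo_tool([
  [0,0,0,0,0,0,1],
  [0,0,0,0,0,0,1],
  [0,0,0,0,0,0,1],
  [0,0,0.1,0,0,0,1],
  [0,0,0.15,0,0,0,1],
  [0,0,0.13,0,0,0,1],
  [0.0307,-0.1037,0,0,0,0,1],
  [0.0307,-0.1037,0,0,0,0,1],
  [0.0307,-0.1037,0,0,0,0,1],
  [0.0307,-0.1037,0,0,0,0,1],
  [0.0307,-0.1037,0,0,0,0,1],
  [0,0,0,0,0,0,1],
  [0,0,0,0,0,0,1],
])

```text
clock: 7.28
position: [522.9, -167.2, 161.1]
ee_rot: [0.042, 0.999, 0.0, -0.001]
contact_force: [-0.3, 1.4, -0.1]
gripper_width: 85.4
grasp_force: 0.0
```

```bash
python3 w.py w2
python3 - <<'E'
from m import *
W=np.load("w2.npy")
for k,x,y,h,r in(("low",589,-174,42.5,19),("bot",523,-167,91,15),("bigB",477,-12,83,30)): print(k,disc(W,x,y,h,r,6))
for n in("top",):
    i,W,T=cloud(n);np.save("top1.npy",W);save("top1",i);print(disc(W,477,-12,83,30),disc(W,523,-167,91,15),disc(W,589,-174,42.5,19))
E
```

```text
[ 523.  -166.8  161.3] [ 0.042  0.999  0.    -0.   ] 85.0337255402433 cam [ 444. -160.  303.]
low (array([ 589.8, -174.2,   18.7]), array([ 588.7, -174.1,   41.9]), 1051)
bot (array([ 523.9, -168.2,   15.5]), array([ 522.6, -167.9,   90.5]), 1207)
bigB (array([476.8, -11.7,  30.1]), array([475.6, -12.9,  81.9]), 5598)
None (array([ 523.2, -168. ,   15.2]), array([ 522.7, -167.5,   91.4]), 183) None
```

servo_tool([
  [0,-0.0017,-0.1,0,0,0,1],
  [0,0,-0.1,0,0,0,1],
  [0,0,-0.1,0,0,0,1],
  [0,0,-0.083,0,0,0,1],
  [0,0,0,0,0,0,1],
  [0,0,0,0,0,0,0],
  [0,0,0,0,0,0,0],
  [0,0,0,0,0,0,0],
  [0,0,0,0,0,0,0],
  [0,0,0,0,0,0,0],
  [0,0,0,0,0,0,0],
])

```text
clock: 8.75
position: [524.4, -167.8, 48.5]
ee_rot: [0.042, 0.999, -0.0, 0.002]
contact_force: [-1.3, 1.9, 5.5]
gripper_width: 45.2
grasp_force: 60.6
```

servo_tool([
  [0,0,0.05,0,0,0,0],
  [0,0,0.11,0,0,0,0],
  [0,0,0.11,0,0,0,0],
  [0,0,0.11,0,0,0,0],
  [0.0422,0.1077,0,0,0,0,0],
  [0.0422,0.1077,0,0,0,0,0],
  [0.0422,0.1077,0,0,0,0,0],
  [0.0422,0.1077,0,0,0,0,0],
  [0.0422,0.1077,0,0,0,0,0],
  [0,0,0,0,0,0,0],
  [0,0,0,0,0,0,0],
  [0,0,-0.11,0,0,0,0],
  [0,0,-0.11,0,0,0,0],
  [0,0,-0.1,0,0,0,0],
  [0,0,-0.04,0,0,0,0],
  [0,0,-0.014,0,0,0,0],
  [0,0,0,0,0,0,0],
  [0,0,0,0,0,0,0],
])

```text
clock: 11.0
position: [587.5, -6.2, 49.6]
ee_rot: [0.042, 0.999, 0.0, 0.001]
contact_force: [0.6, 0.4, -1.5]
gripper_width: 44.5
grasp_force: 61.6
```

servo_tool([
  [0,0,-0.005,0,0,0,0],
  [0,0,0,0,0,0,0],
  [0,0,0,0,0,0,0],
  [0,0,0,0,0,0,1],
  [0,0,0,0,0,0,1],
  [0,0,0,0,0,0,1],
  [0,0,0.1,0,0,0,1],
  [0,0,0.15,0,0,0,1],
  [0,0,0.13,0,0,0,1],
  [0,0,0,0,0,0,1],
])

```text
clock: 12.25
position: [588.8, -6.0, 164.7]
ee_rot: [0.042, 0.999, 0.001, 0.004]
contact_force: [0.6, 0.1, -1.0]
gripper_width: 85.3
grasp_force: 0.0
```

```bash
python3 w.py w3
python3 - <<'E'
from m import *
W=np.load("w3.npy");print(arm.read_state()["joints"])
for k,x,y,h,r in(("low",589,-174,42.5,19),("botB",586.5,-6,91,15),("bigB",477,-12,83,30)): print(k,disc(W,x,y,h,r,6))
E
```

```text
[587.3  -6.1 162.3] [0.042 0.999 0.001 0.002] 85.5359401738324 cam [508.   1. 306.]
[ 2.65067036e-01  3.76956649e-01 -1.87876452e-01 -2.48284599e-04
 -1.00270295e+00 -1.92007909e+00]
low (array([ 590.4, -173.4,   18.9]), array([ 589.4, -172.3,   41.8]), 1300)
botB (array([587.2,  -6.3,  15.5]), array([586. ,  -6.1,  90.5]), 1182)
bigB (array([477.1, -11.4,  29.8]), array([476.3, -11.3,  82. ]), 6524)
```

servo_tool([
  [0.0011,-0.0622,0,0,0,0.0873,0.7],
  [0.0011,-0.0622,0,0,0,0.0873,0.7],
  [0.0011,-0.0622,0,0,0,0.0873,0.7],
  [0.0011,-0.0622,0,0,0,0.0873,0.7],
  [0.0011,-0.0622,0,0,0,0.0873,0.7],
  [0.0011,-0.0622,0,0,0,0.0873,0.7],
  [0.0011,-0.0622,0,0,0,0.0873,0.7],
  [0.0011,-0.0622,0,0,0,0.0873,0.7],
  [0.0011,-0.0622,0,0,0,0.0873,0.7],
  [0,0,0,0,0,0,0.7],
  [0,0,0,0,0,0,0.7],
])

```text
clock: 13.68
position: [589.1, -173.9, 159.8]
ee_rot: [-0.676, 0.737, 0.001, -0.001]
contact_force: [-0.6, 0.3, 0.3]
gripper_width: 59.8
grasp_force: 0.0
```

```bash
python3 w.py w4
python3 - <<'E'
from m import *
W=np.load("w4.npy");print(arm.read_state()["joints"])
for k,x,y,h,r in(("low",589.7,-174,42.5,19),): print(k,disc(W,x,y,h,r,6))
print(rack([W],(528.5,-168,-.084)))
E
```

```text
[ 589.3 -173.7  160.1] [-0.677  0.736  0.001 -0.   ] 59.72013532326535 cam [ 582. -253.  302.]
[-2.36533058e-02  4.24005872e-01 -1.18093754e-01 -2.51326718e-04
 -1.03023785e+00 -6.09682932e-02]
low (array([ 590.4, -174.1,   18.8]), array([ 590.4, -174.9,   41.9]), 1292)
(array([ 5.29091463e+02, -1.68701592e+02, -8.30634360e-02]), np.int64(3001), np.int64(677))
```

View pics/w4.png

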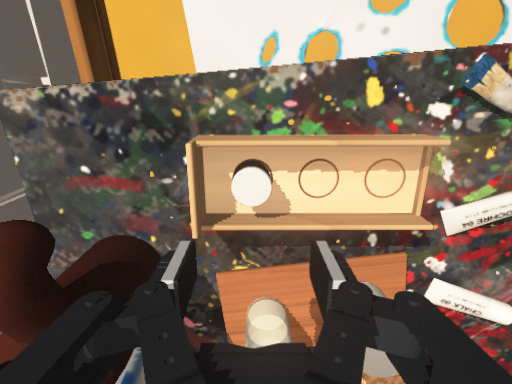

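Wrist view: the low pot (252,185) is alone by the back wall (195,185). The ring marks at (318,178) and (385,178) are now clear. I'll narrow the opening to 53 mm so both finger backs clear the back wall, then descend.

servo_tool([
  [0.002,-0.001,-0.09,0,0,0,0.62],
  [0,0,-0.09,0,0,0,0.62],
  [0,0,-0.09,0,0,0,0.62],
  [0,0,-0.09,0,0,0,0.62],
  [0,0,-0.08,0,0,0,0.62],
  [0,0,-0.03,0,0,0,0.62],
  [0,0,-0.02,0,0,0,0.62],
  [0,0,0,0,0,0,0.62],
  [0,0,0,0,0,0,0.62],
])

```text
clock: 14.85
position: [590.9, -174.6, 14.9]
ee_rot: [-0.677, 0.736, -0.001, 0.001]
contact_force: [-0.5, -0.4, -0.2]
gripper_width: 52.8
grasp_force: 0.0
```

servo_tool([
  [-0.002,0.001,-0.01,0,0,0,0.62],
  [0,0,0,0,0,0,0],
  [0,0,0,0,0,0,0],
  [0,0,0,0,0,0,0],
  [0,0,0,0,0,0,0],
  [0,0,0,0,0,0,0],
])

```text
clock: 15.6
position: [590.1, -174.3, 11.6]
ee_rot: [-0.677, 0.736, -0.0, 0.0]
contact_force: [-1.3, 0.9, 5.1]
gripper_width: 35.6
grasp_force: 60.7
```

servo_tool([
  [0,0,0.05,0,0,0,0],
  [0,0,0.11,0,0,0,0],
  [0,0,0.11,0,0,0,0],
  [0,0,0.11,0,0,0,0],
  [0,0,0.11,0,0,0,0],
  [0,0,0,0,0,0,0],
  [-0.0681,0.1448,0,0,0,0,0],
  [-0.0681,0.1448,0,0,0,0,0],
  [-0.0681,0.1448,0,0,0,0,0],
  [-0.0681,0.1448,0,0,0,0,0],
  [-0.0681,0.1448,0,0,0,0,0],
  [-0.0681,0.1448,0,0,0,0,0],
  [-0.0681,0.1448,0,0,0,0,0],
  [0,0,0,0,0,0,0],
  [0,0,0,0,0,0,0],
])

```text
clock: 17.48
position: [446.2, 129.5, 157.4]
ee_rot: [-0.677, 0.736, 0.0, -0.001]
contact_force: [0.2, -0.8, 0.3]
gripper_width: 35.7
grasp_force: 60.3
```

```bash
python3 w.py w5
python3 - <<'E'
from m import *
def cork(img,W):
    hsv=cv2.cvtColor(img,cv2.COLOR_BGR2HSV);d=np.hypot(W[...,0]-447,W[...,1]-130)
    m=(cv2.inRange(hsv,(8,60,120),(25,255,255))>0)&(d<55)&(np.abs(W[...,2]-6)<4);m=cv2.morphologyEx(m.astype(np.uint8),cv2.MORPH_OPEN,np.ones((3,3)))
    c=W[m>0];h=cv2.convexHull(c[:,:2].astype(np.float32)).reshape(-1,2)
    f=least_squares(lambda p:np.hypot(*(h-p[:2]).T)-p[2],[447,130,42],loss="soft_l1");return np.round(f.x,1),np.round(c.mean(0),1),len(c)
for n in("top0","scene0","w5"): print(n,cork(cv2.imread(f"pics/{n}.png"),np.load(n+".npy")))
E
```

```text
[446.4 129.1 157.5] [-0.677  0.736  0.    -0.001] 35.61994968699087 cam [440.  51. 299.]
top0 (array([446.2, 130.3,  40.9]), array([446.1, 130. ,   6.4]), 1096)
scene0 (array([446.3, 129.7,  41.6]), array([445.4, 130.8,   5.7]), 1349)
w5 (array([446.7, 130.2,  41.7]), array([446.6, 128.6,   5.4]), 4942)
```

View pics/w5.png

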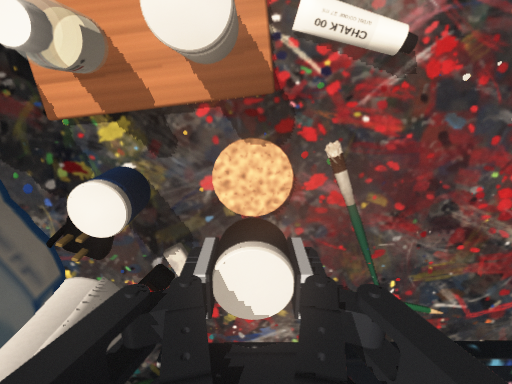

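Wrist view: the low pot is held upright at (253,280), with the coaster at (252,177). Coaster centre is (446.4,130.1). Lowering.

servo_tool([
  [0,0.003,-0.11,0,0,0,0],
  [0,0,-0.11,0,0,0,0],
  [0,0,-0.11,0,0,0,0],
  [0,0,-0.1,0,0,0,0],
  [0,0,-0.04,0,0,0,0],
  [0,0,-0.02,0,0,0,0],
  [0,0,0,0,0,0,0],
  [0,0,0,0,0,0,0],
])

```text
clock: 18.52
position: [447.3, 131.1, 11.8]
ee_rot: [-0.677, 0.736, -0.0, 0.001]
contact_force: [0.0, -0.7, 0.7]
gripper_width: 35.9
grasp_force: 60.3
```

servo_tool([
  [-0.002,-0.0025,-0.003,0,0,0,0],
  [0,0,-0.004,0,0,0,0],
  [0,0,0,0,0,0,0],
  [0,0,0,0,0,0,0],
])

```text
clock: 19.02
position: [446.2, 130.1, 9.6]
ee_rot: [-0.677, 0.736, -0.0, 0.0]
contact_force: [-2.1, -0.6, 6.2]
gripper_width: 35.7
grasp_force: 60.9
```

servo_tool([
  [0,0,0,0,0,0,0.65],
  [0,0,0,0,0,0,0.65],
  [0,0,0,0,0,0,0.65],
  [0,0,0.06,0,0,0,0.65],
  [0,0,0.15,0,0,0,0.65],
  [0,0,0.15,0,0,0,1],
  [0,0,0.14,0,0,0,1],
  [0.0639,0.0009,0,0,0,-0.081,1],
  [0.0639,0.0009,0,0,0,-0.081,1],
  [0.0639,0.0009,0,0,0,-0.081,1],
  [0.0639,0.0009,0,0,0,-0.081,1],
  [0.0639,0.0009,0,0,0,-0.081,1],
  [0.0639,0.0009,0,0,0,-0.081,1],
  [0.0639,0.0009,0,0,0,-0.081,1],
  [0,0,0,0,0,0,1],
  [0,0,0,0,0,0,1],
])

```text
clock: 21.02
position: [579.5, 131.6, 158.4]
ee_rot: [-0.176, 0.984, -0.0, -0.001]
contact_force: [0.7, 0.2, -0.0]
gripper_width: 85.2
grasp_force: 0.0
```

```bash
python3 w.py w6
python3 - <<'E'
from m import *
W=np.load("w6.npy")
for k,x,y,h,r in(("mid",580.5,131.9,63,26),("lowC",446.4,130,41,19)): print(k,disc(W,x,y,h,r,6))
i,V,T=cloud("scene");print(disc(V,446.4,130,41,19))
c=W.reshape(-1,3);d=np.hypot(c[:,0]-580.5,c[:,1]-131.9);q=c[(c[:,2]>25)&(c[:,2]<60)&(d>32)&(d<80)]
a=np.degrees(np.arctan2(q[:,1]-131.9,q[:,0]-580.5))
if len(q): print(len(q),np.percentile(a,[0,5,95,100]),d[(c[:,2]>25)&(c[:,2]<60)&(d>32)&(d<80)].min())
E
```

```text
[579.4 131.7 158.6] [-0.176  0.984 -0.    -0.   ] 85.31096267889238 cam [505. 104. 300.]
mid (array([580.9, 132.1,  25.8]), array([579.8, 131.7,  62. ]), 2758)
lowC (array([446.2, 130.1,  18.9]), array([446.1, 129.9,  39.7]), 2049)
(array([445.9, 130. ,  18.8]), array([445.5, 130.4,  40.2]), 300)
277 [28.0925896  31.91258047 52.72595674 58.21105585] 46.66607713606671
```

View pics/w6.png

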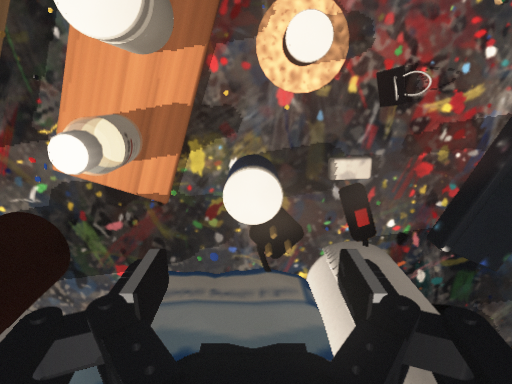

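Wrist view: the low pot is centred on the coaster (308,37) and the mid pot is at (252,195). The adapter (275,235) sits off the finger line. Both cameras put the low pot within 0.5 mm of the coaster centre. Gripping the mid pot.

servo_tool([
  [0.003,0.001,-0.1,0,0,0,1],
  [0,0,-0.1,0,0,0,1],
  [0,0,-0.1,0,0,0,1],
  [0,0,-0.09,0,0,0,1],
  [0,0,-0.02,0,0,0,1],
  [0,0,0,0,0,0,1],
  [0,0,0,0,0,0,0],
  [0,0,0,0,0,0,0],
  [0,0,0,0,0,0,0],
  [0,0,0,0,0,0,0],
  [0,0,0,0,0,0,0],
  [0,0,0,0,0,0,0],
])

```text
clock: 22.62
position: [582.3, 132.6, 37.6]
ee_rot: [-0.176, 0.984, 0.0, 0.002]
contact_force: [-0.3, -1.1, 6.3]
gripper_width: 49.5
grasp_force: 62.7
```

servo_tool([
  [0,0,0.05,0,0,0,0],
  [0,0,0.12,0,0,0,0],
  [0,0,0.12,0,0,0,0],
  [0,0,0.12,0,0,0,0],
  [0,0,0,0,0,0,0],
  [0.0037,-0.1453,0,0,0,-0.0313,0],
  [0.0037,-0.1453,0,0,0,-0.0313,0],
  [0.0037,-0.1453,0,0,0,-0.0313,0],
  [0.0037,-0.1453,0,0,0,-0.0313,0],
  [0.0037,-0.1453,0,0,0,-0.0313,0],
  [0.0037,-0.1453,0,0,0,-0.0313,0],
  [0.0037,-0.1453,0,0,0,-0.0313,0],
  [0,0,0,0,0,0,0],
  [0,0,0,0,0,0,0],
  [0,0,0,0,0,0,0],
])

```text
clock: 24.5
position: [588.7, -171.9, 158.6]
ee_rot: [0.042, 0.999, 0.0, -0.0]
contact_force: [-0.7, 0.3, -1.4]
gripper_width: 49.4
grasp_force: 62.5
```

```bash
python3 w.py w7
python3 - <<'E'
from m import *
W=np.load("w7.npy");c=W.reshape(-1,3);s=arm.read_state();p=s["position"]
q=c[(c[:,2]>165)&(c[:,2]<195)&(np.hypot(c[:,0]-p[0],c[:,1]-p[1])<24)]
print(len(q),np.percentile(q[:,2],[5,50,95]) if len(q) else 0, disc(W,p[0],p[1],186,26,6))
print(rack([W],(528.5,-168,-.084)))
E
```

```text
[ 588.9 -171.8  158.7] [ 0.042  0.999  0.    -0.   ] 49.34545777451739 cam [ 509. -165.  301.]
7259 [182.15696779 183.09189893 184.00508742] (array([ 587.3, -171.8,   26.4]), array([ 585.4, -171.4,  183.3]), 9231)
(array([-1.12964927e+04,  8.26124888e+02, -8.39001646e-02]), np.int64(0), np.int64(0))
```

View pics/w7.png

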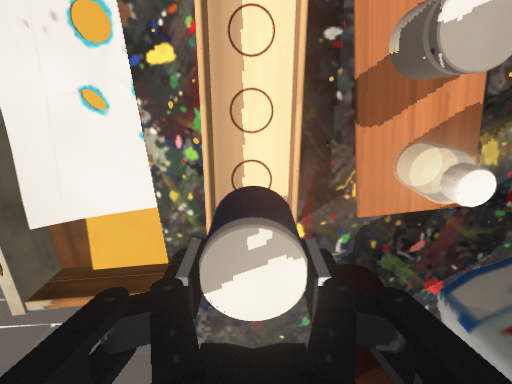

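Wrist view: the mid pot is held upright at (253,268), with empty rings at (252,28), (251,109) and a partly hidden back ring at (252,180). I'll check the ring positions.

Run:
```python
from m import *
for f,rings in(("w7",((28,252),(109,251))),("w4",((178,318),(178,385)))):
    W=np.load(f+".npy");g=cv2.cvtColor(cv2.imread(f"pics/{f}.png"),cv2.COLOR_BGR2GRAY)
    for v,u in rings:
        y0,y1,x0,x1=max(v-32,0),v+32,u-32,u+32
        a=cv2.adaptiveThreshold(g[y0:y1,x0:x1],255,cv2.ADAPTIVE_THRESH_MEAN_C,cv2.THRESH_BINARY_INV,9,12)
        P=W[y0:y1,x0:x1];c=P[v-y0,u-x0];d=np.hypot(P[...,0]-c[0],P[...,1]-c[1])
        m=(a>0)&(d<26)&(d>10)&(np.abs(P[...,2]-8)<5);q=P[m]
        r=least_squares(lambda p:np.hypot(q[:,0]-p[0],q[:,1]-p[1])-p[2],[*c[:2],17],loss="soft_l1",f_scale=.5).x
        print(f,np.round(r,1),len(q),np.round(c,1))
p=np.array([528.5,-168]);t=-.084
for x in(-76,-8,60):print(x,p+x*np.array([np.cos(t),np.sin(t)]))
```

```text
w7 [ 453.8 -161.6   19.8] 454 [ 452.2 -160.9    8. ]
w7 [ 521.5 -167.4   19.8] 365 [ 520.1 -167.6    9.2]
w4 [ 521.6 -167.3   19.9] 306 [ 521.7 -168.1    7.6]
w4 [ 453.8 -161.7   19.9] 288 [ 453.3 -162.3    8.1]
-76 [ 452.76797038 -161.62350494]
-8 [ 520.52820741 -167.32878999]
60 [ 588.28844444 -173.03407505]
```

servo_tool([
  [0.003,-0.004,-0.11,0,0,0,0],
  [0,0,-0.11,0,0,0,0],
  [0,0,-0.1,0,0,0,0],
  [0,0,-0.04,0,0,0,0],
  [0,0,-0.01,0,0,0,0],
  [0,0,0,0,0,0,0],
  [0,0,0,0,0,0,0],
])

```text
clock: 25.42
position: [590.7, -174.2, 49.2]
ee_rot: [0.042, 0.999, -0.0, 0.001]
contact_force: [-0.5, -0.3, -0.9]
gripper_width: 49.3
grasp_force: 62.5
```

servo_tool([
  [-0.003,0.0025,-0.006,0,0,0,0],
  [0,0,-0.004,0,0,0,0],
  [0,0,0,0,0,0,0],
  [0,0,0,0,0,0,0],
])

```text
clock: 25.92
position: [589.0, -173.4, 45.6]
ee_rot: [0.042, 0.999, -0.0, 0.0]
contact_force: [-2.0, 1.2, 5.5]
gripper_width: 49.4
grasp_force: 63.2
```

servo_tool([
  [0,0,0,0,0,0,1],
  [0,0,0,0,0,0,1],
  [0,0,0,0,0,0,1],
  [0,0,0.08,0,0,0,1],
  [0,0,0.15,0,0,0,1],
  [0,0,0.15,0,0,0,1],
  [-0.0011,0.0928,0,0,0,0,1],
  [-0.0011,0.0928,0,0,0,0,1],
  [-0.0011,0.0928,0,0,0,0,1],
  [-0.0011,0.0928,0,0,0,0,1],
  [-0.0011,0.0928,0,0,0,0,1],
  [-0.0011,0.0928,0,0,0,0,1],
  [0,0,0,0,0,0,1],
  [0,0,0,0,0,0,1],
])

```text
clock: 27.68
position: [586.8, -6.7, 158.7]
ee_rot: [0.042, 0.999, -0.0, -0.0]
contact_force: [1.1, 0.1, 1.2]
gripper_width: 85.4
grasp_force: 0.0
```

```bash
python3 w.py w8
python3 - <<'E'
from m import *
i,V,T=cloud("top");i2,S,_=cloud("scene");save("s8",i2)
for W in(V,S,np.load("w8.npy")):
    for k,x,y,h,r in(("mid",589,-173,71,26),("bot",587,-6,91,15),("big",477,-11.5,83,30)): print(k,disc(W,x,y,h,r,4))
E
```

```text
[586.9  -7.  158.8] [ 0.043  0.999 -0.    -0.   ] 85.16364834415782 cam [507.   0. 301.]
mid (array([ 587.9, -173.3,   25.9]), array([ 587.3, -173. ,   71. ]), 466)
bot (array([586.3,  -5.5,  15.2]), array([585.8,  -5.6,  91.3]), 178)
big (array([476.3, -11.2,  29.5]), array([476. , -11. ,  83.1]), 688)
mid (array([ 587.3, -172.2,   25.2]), array([ 586.9, -171.7,   70.2]), 276)
bot (array([586.5,  -6.4,  14.8]), array([585.7,  -5.1,  90.8]), 142)
big (array([476.5, -11.4,  29.5]), array([476.1, -10.2,  82.4]), 559)
mid (array([ 588. , -172.1,   25.8]), array([ 587.1, -171.3,   70.1]), 2858)
bot (array([587.2,  -6.2,  15.5]), array([586.2,  -6.1,  90.6]), 1205)
big (array([477.1, -11.4,  29.8]), array([476.1, -11.2,  82. ]), 6791)
```

View pics/s8.png

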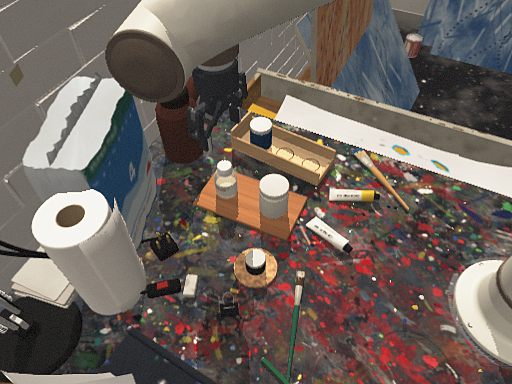

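Scene view: the mid pot stands on the back place (261,130). The bottle (226,180) and big pot (273,195) are on the board, and the low pot is on the coaster (256,262). All are upright. Gripping the bottle for its return.

servo_tool([
  [0,0.0027,-0.1,0,0,0,1],
  [0,0,-0.1,0,0,0,1],
  [0,0,-0.1,0,0,0,1],
  [0,0,-0.075,0,0,0,1],
  [0,0,0,0,0,0,1],
  [0,0,0,0,0,0,1],
  [0,0,0,0,0,0,0],
  [0,0,0,0,0,0,0],
  [0,0,0,0,0,0,0],
  [0,0,0,0,0,0,0],
  [0,0,0,0,0,0,0],
  [0,0,0,0,0,0,0],
])

```text
clock: 29.32
position: [587.9, -5.4, 47.8]
ee_rot: [0.042, 0.999, 0.0, 0.001]
contact_force: [-0.8, 0.2, 6.1]
gripper_width: 44.8
grasp_force: 61.1
```

servo_tool([
  [0,0,0.05,0,0,0,0],
  [0,0,0.11,0,0,0,0],
  [0,0,0.11,0,0,0,0],
  [0,0,0.11,0,0,0,0],
  [0,0,0,0,0,0,0],
  [-0.0423,-0.1081,0,0,0,0,0],
  [-0.0423,-0.1081,0,0,0,0,0],
  [-0.0423,-0.1081,0,0,0,0,0],
  [-0.0423,-0.1081,0,0,0,0,0],
  [-0.0423,-0.1081,0,0,0,0,0],
  [0,0,0,0,0,0,0],
  [0,0,-0.11,0,0,0,0],
  [0,0,-0.11,0,0,0,0],
  [0,0,-0.1,0,0,0,0],
  [0,0,-0.04,0,0,0,0],
  [0,0,-0.014,0,0,0,0],
  [0,0,0,0,0,0,0],
  [0,0,0,0,0,0,0],
  [0,0,0,0,0,0,0],
])

```text
clock: 31.7
position: [523.9, -167.8, 48.8]
ee_rot: [0.043, 0.999, 0.0, 0.001]
contact_force: [-0.9, -0.6, -0.1]
gripper_width: 44.9
grasp_force: 61.7
```

servo_tool([
  [0,0,-0.005,0,0,0,0],
  [0,0,0,0,0,0,0],
  [0,0,0,0,0,0,0],
  [0,0,0,0,0,0,1],
  [0,0,0,0,0,0,1],
  [0,0,0,0,0,0,1],
  [0,0,0.08,0,0,0,1],
  [0,0,0.15,0,0,0,1],
  [0,0,0.15,0,0,0,1],
  [-0.0258,0.0868,0,0,0,0,1],
  [-0.0258,0.0868,0,0,0,0,1],
  [-0.0258,0.0868,0,0,0,0,1],
  [-0.0258,0.0868,0,0,0,0,1],
  [-0.0258,0.0868,0,0,0,0,1],
  [-0.0258,0.0868,0,0,0,0,1],
  [0,0,0,0,0,0,1],
  [0,0,0,0,0,0,1],
])

```text
clock: 33.83
position: [477.1, -11.7, 160.6]
ee_rot: [0.042, 0.999, -0.0, 0.0]
contact_force: [-0.8, 0.2, 0.7]
gripper_width: 85.0
grasp_force: 0.0
```

```bash
python3 w.py w9
python3 - <<'E'
from m import *
i,V,T=cloud("top");i2,S,_=cloud("scene")
for W in(V,S,np.load("w9.npy")):
    for k,x,y,h,r in(("mid",588,-173,71,26),("bot",523,-167.5,91,15),("big",477,-11.5,83,30)): print(k,disc(W,x,y,h,r,4))
E
```

```text
[477.2 -11.9 160.6] [ 0.043  0.999 -0.    -0.   ] 85.28716480567746 cam [398.  -5. 303.]
mid (array([ 587.8, -173.3,   25.8]), array([ 587.2, -173. ,   71. ]), 467)
bot (array([ 523.4, -167.8,   14.9]), array([ 523. , -167.6,   91.6]), 177)
big (array([475.9, -11. ,  29.3]), array([460.7, -10.1,  83.1]), 270)
mid None
bot None
big (array([476.4, -11.1,  29.6]), array([476. , -10. ,  82.4]), 564)
mid (array([ 586.6, -172.5,   24.9]), array([ 568.5, -180.8,   69.9]), 265)
bot (array([ 523.6, -166.8,   15.4]), array([ 522.6, -165.9,   90.5]), 1009)
big (array([477. , -11.4,  29.8]), array([475.6, -11.3,  82.2]), 4169)
```

servo_tool([
  [0,0.0013,-0.1,0,0,0,1],
  [0,0,-0.1,0,0,0,1],
  [0,0,-0.1,0,0,0,1],
  [0,0,-0.08,0,0,0,1],
  [0,0,0,0,0,0,1],
  [0,0,0,0,0,0,1],
  [0,0,0,0,0,0,0],
  [0,0,0,0,0,0,0],
  [0,0,0,0,0,0,0],
  [0,0,0,0,0,0,0],
  [0,0,0,0,0,0,0],
  [0,0,0,0,0,0,0],
])

```text
clock: 35.48
position: [478.1, -10.9, 48.2]
ee_rot: [0.042, 0.999, 0.0, 0.001]
contact_force: [-0.8, 0.1, 4.8]
gripper_width: 57.6
grasp_force: 64.6
```

servo_tool([
  [0,0,0.05,0,0,0,0],
  [0,0,0.11,0,0,0,0],
  [0,0,0.11,0,0,0,0],
  [0,0,0.11,0,0,0,0],
  [0,0,0,0,0,0,0],
  [-0.0157,-0.0988,0,0,0,0,0],
  [-0.0157,-0.0988,0,0,0,0,0],
  [-0.0157,-0.0988,0,0,0,0,0],
  [-0.0157,-0.0988,0,0,0,0,0],
  [-0.0157,-0.0988,0,0,0,0,0],
  [0,0,0,0,0,0,0],
  [0,0,-0.11,0,0,0,0],
  [0,0,-0.11,0,0,0,0],
  [0,0,-0.1,0,0,0,0],
  [0,0,-0.04,0,0,0,0],
  [0,0,-0.014,0,0,0,0],
  [0,0,0,0,0,0,0],
  [0,0,0,0,0,0,0],
  [0,0,0,0,0,0,0],
])

```text
clock: 37.85
position: [453.9, -159.3, 49.0]
ee_rot: [0.042, 0.999, 0.0, 0.001]
contact_force: [-0.3, 0.0, -0.5]
gripper_width: 57.4
grasp_force: 64.3
```

servo_tool([
  [0,-0.0013,-0.005,0,0,0,0],
  [0,0,0,0,0,0,0],
  [0,0,0,0,0,0,0],
  [0,0,0,0,0,0,1],
  [0,0,0,0,0,0,1],
  [0,0,0,0,0,0,1],
  [0,0,0.08,0,0,0,1],
  [0,0,0.15,0,0,0,1],
  [0,0,0.15,0,0,0,1],
  [0,0,0.1,0,0,0,1],
  [-0.03,-0.15,0,0,0,0,1],
  [-0.03,-0.15,0,0,0,0,1],
  [-0.03,-0.15,0,0,0,0,1],
  [-0.03,-0.15,0,0,0,0,1],
  [-0.03,-0.15,0,0,0,0,1],
  [0,0,0,0,0,0,1],
  [0,0,0,0,0,0,1],
])

```text
clock: 39.98
position: [408.1, -384.5, 190.5]
ee_rot: [0.043, 0.999, 0.0, -0.0]
contact_force: [0.6, -1.1, -0.7]
gripper_width: 85.2
grasp_force: 0.0
```

Run:
```python
from m import *
i,V,T=cloud("top");i2,S,_=cloud("scene");save("s10",i2);print(arm.read_state()["position"])
for W in(V,S):
    for k,x,y,h,r in(("mid",588,-173,71,26),("bot",523,-167.5,91,15),("big",453,-159.8,83,30),("low",446,130,41,19)): print(k,disc(W,x,y,h,r,4))
```

```text
[ 408.60603481 -383.84639137  190.91252728]
mid (array([ 587.4, -173.3,   26. ]), array([ 587.1, -173. ,   71. ]), 464)
bot (array([ 523.2, -168. ,   15.1]), array([ 522.7, -167.5,   91.4]), 178)
big (array([ 453.3, -159.1,   29.4]), array([ 453.1, -158.9,   83.1]), 671)
low (array([445.9, 130.4,  18. ]), array([446.1, 130.1,  41. ]), 232)
mid (array([ 587.7, -172.7,   25.5]), array([ 586.9, -171.9,   70.2]), 273)
bot (array([ 523. , -167.8,   14.9]), array([ 522.9, -166.4,   90.7]), 114)
big (array([ 452.8, -159.1,   29.7]), array([ 452.4, -157.7,   82.4]), 432)
low (array([445.8, 129.8,  18.7]), array([445.6, 130.4,  40.1]), 302)
```

View pics/s10.png

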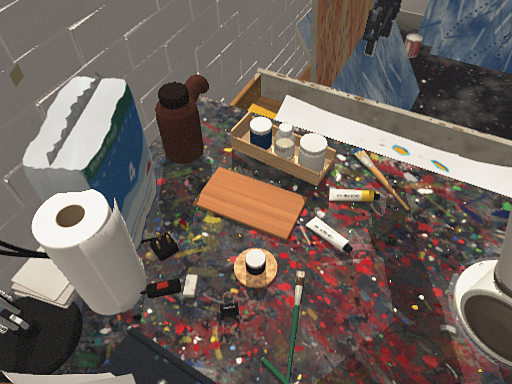

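The final scene shows the mid pot (261,130), bottle (286,143) and big pot (314,150) in the rack, and the low pot centred on the coaster (255,262). All are upright and within about 1 mm of target, with the arm clear. Handing in.

```bash
python3 -c "
from bench import arm
print(arm.job_done())"
```

```text
the job is handed in; nothing more can be done
None
```

The swap is done in the order asked and handed in at about 40 s: by my camera checks, the low pot is centred on the coaster, the mid pot is on the back place, the bottle and big pot are back where they stood, all upright and within about 1–2 mm; I have seen no verdict from the judge.

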